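# Drive a lens cell out of an eyepiece tube

### The arm

A 6-joint arm with a two-finger parallel gripper is mounted at the origin on the work surface. World frame = base frame: x ahead of the robot, y to its left, z up, the work surface at z = 0. Lengths are in mm, angles in rad, forces in N, time in s.
With the tool pointing down it reaches from about 350 to 775 mm from the base axis. Payload 7.3 kg.
Tool frame: the origin (TCP) lies midway between the tips of the shut fingers; the grasp point (between the pads) lies 19 mm behind it; z points along the fingers, y is the line along which they close (so a half turn about z gives the same grasp; the last joint's range is limited). The gripper opens to 92 mm and grips with 3 to 60 N. Pads are 19 mm wide; open, the fingers measure 130 mm over their backs; the gripper's body (75 mm by 190 mm) begins 47 mm behind the grasp point.
Start: joints at [-1.291, 0.342, 1.524, -0, 1.275, -0.146], TCP at [216.875, -478.132, 226.741] pointing down, gripper open.
Joint ranges: [-2.53, 2.53], [-0.77, 2.02], [0.04, 2.7], [-1, 4.14], [0.28, 2.66], [-3.11, 3.11]. Speed limits (rad/s): [2.57, 2.57, 3.14, 3.14, 3.14, 3.14].

### API

Orientations are given as [roll, pitch, yaw] about the fixed x, y, z axes, in that order (R = Rz(yaw) Ry(pitch) Rx(roll)).
In Python, from plant import bot gives the robot as it stands.
- The arm moves only by the tool jog_arm, never from a script. Its arguments are lists of equal length, an entry for each row: "dp": the shift along the tool's x, y, z in m, a list of three; "twist": the turn about the tool's z in degrees. A call has 1 to 10 rows; each row shifts and turns the commanded pose from where the row before left it, along the tool's axes as they then stand; what a row does not reach is not made up. A row lasts 1/8 s, in which the tool goes at most 62.5 mm and 10.7 degrees, less where a joint would pass 70% of its speed; a pose out of reach is approached as far as the arm can. A call is refused whole if a number of a shift passes 0.0625 or a number of a turn 10.7, either way. A call with a gripper value outside its range is refused whole. "jaw" is the finger opening in m, from 0 to 0.0918, set as the call begins (left out, the last holds). The fingers move at their own pace and stop on an object; the grip force is fixed at half the most. Time passes only in rows, so rows that do not move let the fingers close. It gives the time, the measured TCP pose, the force, the opening and the grip force at its end, in the units of the state.
- bot.get_obs(): the state, without advancing time (a new reading comes with each control period).
- bot.capture(name): name is "scene" or "top"; returns the picture (420x560x3 uint8, blue, green, red); there is no depth.
- bot.camera_params(name): a dict with "fx", "fy", "cx", "cy" (pixels), "R" (3x3) and "t" (3): a world point X has camera coordinates R X + t. Camera axes: x right, y down, z forward; pixel columns grow to the right and rows downward; lengths in mm; the calibration is good to about 2 mm. A picture is of the moment at which its call begins. camera_params takes no time and is no camera call.
- bot.close_job(): hands the job in; it is judged then, once.
Trained networks look in the newest picture that a camera, given by its name, has taken for a name from the list of things; names that differ only in an ending like _2 or _b are one class to them, and where a whole thing is asked for, a point or a joint stands for the part that bears it (a point fixed in the world has none). Each returns a list of dicts, best first, with "confidence" (0 to 1); they miss things now and then, are a little off and sometimes report something else, mostly with a low value. They report only what shows in the picture. A call takes as long as a camera call. They do not tell look-alikes from the thing itself.
- bot.find_in(camera, label): "bbox" ([centre column, centre row, width, height] in pixels, round what is visible of it).
- bot.masks_of(camera, label): "pixels" (420x560 bool, what is visible of it) and "bbox" ([centre column, centre row, width, height] in pixels, round what is visible of it).
The state is a dict: "time": time; "joint_positions": joint angles; "dq": joint speeds; "tau": joint torques, N m; "tool_pos": TCP position; "tcp_rot": TCP orientation; "contact_force": force on the tool from outside, world axes, zero at the start; "moment": the same for the moment, N m; "grip_width": finger opening in mm; "finger_force": force on a finger pad.
Only numpy, scipy, OpenCV 4.12 (cv2) and the standard library are available. Lean on these libraries where they do the work, as an engineer would, in place of code of your own. Each camera call takes 0.05 s, during which the arm holds its last target. There are 200 camera calls.

### The job

A lens cell is stuck in the white eyepiece tube. Take the ejector rod off its rest and push its white tip in through the tube's open end, along the bore, until the lens cell drops out of the far end into the catch pan; then draw the rod out and lay it back in the two notches of its rest. Leave the petri dish, jar, spare eyepiece and tweezers where they are.

Things in the scene. Friction and masses are not known exactly. Their poses are not given: they have to be found in the camera images.
- rod_grip (a point): Ejector rod, 200 mm long, 0.22 kg: round steel shaft, 12 mm in diameter, with a dark ribbed grip sleeve (24 mm in diameter, 50 mm long) and a flat white tip disc. This point is the sleeve's centre, on the rod's axis; the balance point is some 10 mm nearer the tip. x runs along the rod to the tip (y, z arbitrary: it can roll). It starts level on its rest, sleeve between posts, tip to the rest's +x.
- rod_tip (a point): Centre of the flat face of the rod's white tip disc (20 mm in diameter, 6 mm thick), 130 mm ahead of rod_grip on the rod's axis; same axes. The tail's end is 70 mm behind rod_grip.
- rest_mid (a point): Aluminium rest, fixed: base 140 x 70 x 10 mm, two posts 10 mm thick, centred 50 mm ahead of and behind this point along x, each with a V notch (90 degrees, about 28 mm wide at the top, post tops 63 mm above the bench) for the rod's shaft. This point is midway between the notches, 55 mm above the bench, on the axis of a rod lying there; x level along that axis, z up.
- bore_mouth (a point): Centre of the open near end of the white eyepiece tube, fixed level on a stand: 60 mm long, 50 mm outer diameter, axis 95 mm above the bench. x is level along the bore into the tube (the way to push), z up. The bore is 30 mm in diameter for 30 mm, then 35 mm to the far end. The stand's base plate (90 mm wide, 10 mm high) starts 40 mm before this point.
- bore_exit (a point): Centre of the tube's far end, 60 mm along x from bore_mouth, same axes. The lens cell sits in this wider half, against the step: the rod's tip meets it about 31 mm past the mouth. Two sprung side noses snap into its groove; a push of 5 to 12 N frees it, and it drops out once the tip is 50 to 65 mm past the mouth.
- cell_center (a point): Centre of the lens cell, a dark steel cylinder 34 mm in diameter and 22 mm long, grooved round the middle, 50 g; x is its axis. At the start it sits in the far half of the bore, its front 7 to 8 mm inside the far end.
- pan_floor (a point): White catch pan with a grey mat, fixed to the stand right at the tube's far end, 100 x 80 mm outside, walls 4 mm thick and 24 mm high. This point is the centre of its inner floor, 52 mm above the bench; same axes as bore_mouth. Centre of the pan lies 51 mm beyond bore_exit.
- petri_dish: Bystander: open glass petri dish, 90 mm in diameter, 15 mm high, origin under its centre.
- jar: Bystander: glass specimen jar, 50 mm in diameter, 65 mm high, origin under its centre.
- spare_eyepiece: Bystander: upright black eyepiece, 40 mm in diameter, 50 mm high, origin under its centre.
- tweezers: Bystander: steel tweezers lying flat, 130 mm long, 16 mm wide, 8 mm high, origin under the centre.
Mind the look-alikes: they are no part of the job. Of the things like the part that bears rod_grip, leave any that is red; of the rest the larger one is meant.

How it is judged:
By the outcome, as a careful person would: the job done as asked, in the order asked, and still so for the second after the job is handed in, with the robot touching nothing.
It also fails if it takes over 53 s, if anything falls off the work surface, if the arm or the gripper's body presses on something with over 40 N, if the wrist force passes 120 N, or if a joint passes its speed limit or range.

## Working session

There is one attempt and no reset: what is moved stays moved. The work goes in short steps, Python scripts to look and compute and a tool call to move; the robot and the scene stay as the last step left them, time stands still between calls to the robot, and variables do not carry over. Pictures are saved under pics/ and viewed, at most 10 in all, crops included, and the job is handed in when it is done.

Besides the shell and the picture viewer there is one more tool, called after "Request:" as name(argument=value, ...) on one line, values as JSON. jog_arm: Moves the arm, as the interface text tells. Its arguments: {"type":"object","properties":{"dp":{"type":"array"},"twist":{"type":"array"},"jaw":{"type":"number"}},"required":["dp","twist"]}

```bash
ls; mkdir -p pics
python3 - <<'E'
from plant import bot
import cv2,numpy as np
for c in ("scene","top"):
    im=bot.capture(c); cv2.imwrite(f"pics/{c}0.png",im)
    p=bot.camera_params(c); print(c,{k:np.round(v,3).tolist() for k,v in p.items()}, (-np.array(p['R']).T@p['t']).round(0))
    for l in ("rod_grip","rod_tip","bore_mouth","rest_mid","petri_dish","jar","spare_eyepiece","tweezers","cell_center"):
        try: r=bot.find_in(c,l); print(l,[(np.round(x['bbox'],1).tolist(),round(x['confidence'],2)) for x in r])
        except Exception as e: print(l,e)
print(bot.get_obs())
E
```

```text
pics
scene {'fx': 513.901, 'fy': 513.901, 'cx': 284.934, 'cy': 202.406, 'R': [[0.041, 0.999, -0.004], [0.621, -0.029, -0.783], [-0.782, 0.029, -0.622]], 't': [33.451, -279.123, 1547.453]} [1383.  -87.  744.]
rod_grip [([251.0, 179.1, 88.3, 23.8], 0.89), ([206.1, 154.1, 76.9, 19.7], 0.75), ([250.2, 251.6, 32.6, 49.0], 0.54)]
rod_tip [([250.4, 176.6, 86.5, 21.4], 0.71), ([206.2, 153.3, 73.0, 22.2], 0.69), ([250.1, 250.1, 32.9, 45.2], 0.67), ([355.1, 183.7, 15.1, 24.4], 0.57), ([361.9, 237.8, 103.9, 77.5], 0.25)]
bore_mouth [([361.5, 238.9, 102.6, 77.8], 0.6)]
rest_mid [([237.0, 193.6, 65.0, 37.9], 0.86)]
petri_dish [([310.6, 311.8, 50.2, 34.0], 0.97)]
jar [([414.0, 181.4, 25.7, 29.8], 0.82), ([250.2, 176.1, 86.8, 21.1], 0.27)]
spare_eyepiece [([353.6, 184.7, 14.9, 27.7], 0.83)]
tweezers [([146.0, 265.1, 22.2, 46.6], 0.61), ([363.7, 238.7, 107.2, 79.7], 0.46)]
cell_center [([248.0, 179.2, 84.6, 19.7], 0.36)]
top {'fx': 421.512, 'fy': 421.512, 'cx': 274.38, 'cy': 203.114, 'R': [[-0.028, -1.0, -0.014], [-0.991, 0.029, -0.128], [0.129, 0.01, -0.992]], 't': [-8.239, 526.712, 911.013]} [405.
[... 587 characters left out ...]
1.0, 'joint_positions': array([-1.29096482e+00,  3.41960645e-01,  1.52411175e+00,  5.45070299e-06,
        1.27542928e+00, -1.45982880e-01]), 'dq': array([-2.89480328e-04,  1.27050804e-03,  5.06967887e-05,  1.86570477e-03,
       -9.70448061e-04, -8.26224349e-05]), 'tau': array([ 2.03469652e-03, -4.31123650e+01, -2.44481385e+01,  7.20117171e-02,
        4.82734968e-02, -1.63996373e-05]), 'tool_pos': array([ 216.889044  , -478.1094873 ,  226.75684068]), 'tcp_rot': array([3.14150189e+00, 8.07470474e-06, 4.25812796e-01]), 'contact_force': array([-0.95066197,  0.61201623,  0.14808501]), 'moment': array([ 0.10534551,  0.02941196, -0.04544201]), 'finger_force': 0.0, 'grip_width': 91.7150234041791}
```

Run:
```python
import cv2
s=cv2.imread("pics/scene0.png");t=cv2.imread("pics/top0.png")
cv2.imwrite("pics/sc1.png",cv2.resize(s[120:350,110:450],None,fx=2.35,fy=2.35,interpolation=cv2.INTER_CUBIC))
cv2.imwrite("pics/tc1.png",cv2.resize(t[70:360,120:450],None,fx=2.05,fy=2.05,interpolation=cv2.INTER_CUBIC))
```

```text
(no output)
```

View pics/sc1.png

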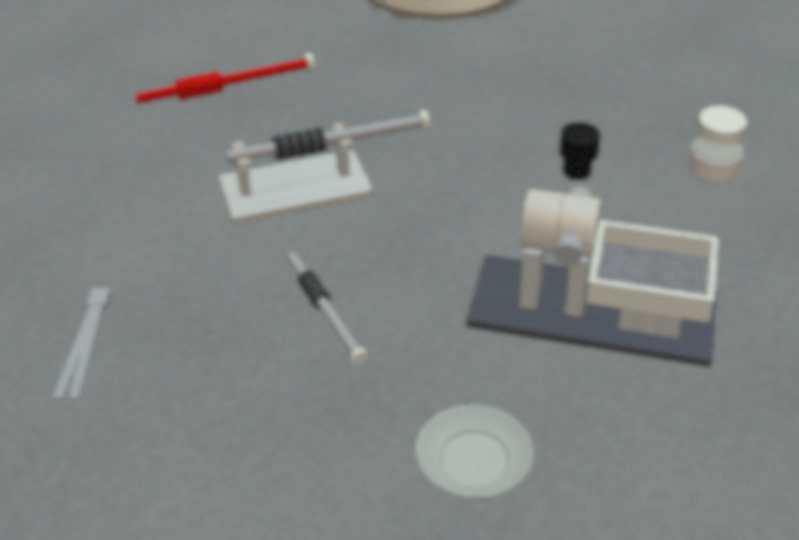

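View pics/tc1.png

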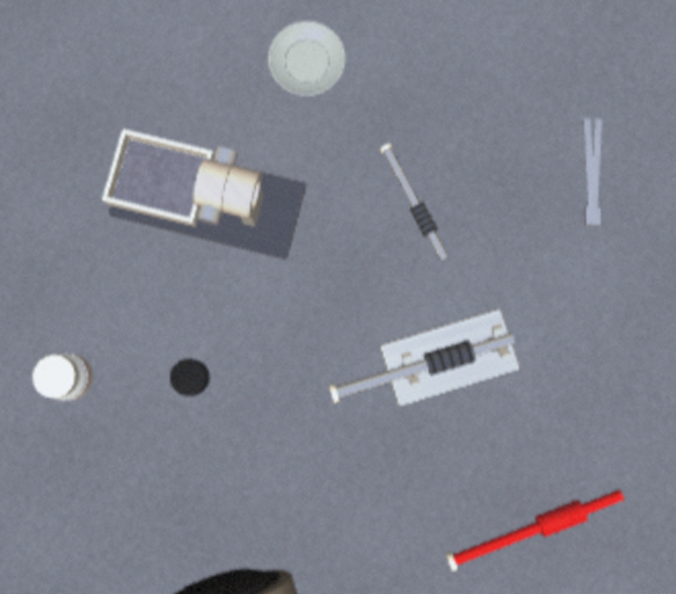

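The scene view shows the wanted rod on its rest: grip at about (238,180) px, tip at (290,170). The red rod and the smaller rod at (250,250) are decoys. In the top view the tip is at about (283,262), the tube mouth at (245,165), and the pan is to the left of the tube.

```bash
cat > h.py <<'E'
from plant import bot
import cv2,numpy as np
from scipy.optimize import minimize,least_squares
P={c:bot.camera_params(c) for c in ("scene","top")}
def proj(c,X):
    p=P[c];q=np.atleast_2d(X)@np.array(p['R']).T+p['t']
    return np.c_[p['fx']*q[:,0]/q[:,2]+p['cx'],p['fy']*q[:,1]/q[:,2]+p['cy']]
def back(c,uv,z):
    p=P[c];R=np.array(p['R']);o=-R.T@p['t'];d=R.T@np.array([(uv[0]-p['cx'])/p['fx'],(uv[1]-p['cy'])/p['fy'],1])
    return o+d*(z-o[2])/d[2]
A=np.linspace(0,2*np.pi,32)
def cyl(x0,x1,r): return np.array([[x,r*np.cos(a),r*np.sin(a)] for x in(x0,x1) for a in A])
def pose(X,x,y,z,yaw,pitch=0):
    cp,sp,c,s=np.cos(pitch),np.sin(pitch),np.cos(yaw),np.sin(yaw)
    X=X@np.array([[cp,0,sp],[0,1,0],[-sp,0,cp]]).T   # +pitch: tip down
    return X@np.array([[c,-s,0],[s,c,0],[0,0,1]]).T+[x,y,z]
ROD=[cyl(-70,130,6),cyl(-25,25,12),cyl(124,130,10)]
def render(c,parts,K=4):
    m=np.zeros((420*K,560*K),np.uint8)
    for p in parts:
        h=cv2.convexHull(((proj(c,p)+.5)*K-.5).astype(np.float32)); cv2.fillConvexPoly(m,np.round(h*16).astype(np.int32),255,shift=4)
    return cv2.GaussianBlur(cv2.resize(m,(560,420),interpolation=cv2.INTER_AREA),(0,0),1)/255.
def fitmask(models,masks,x0,step):
    ms={c:cv2.GaussianBlur(m.astype(np.float32),(0,0),1) for c,m in masks.items()}
    f=lambda v:sum(((render(c,models(v))-m)**2).sum() for c,m in ms.items())
    s=np.vstack([x0]+[np.array(x0)+np.eye(len(x0))[i]*step[i] for i in range(len(x0))])
    r=minimize(f,x0,method='Nelder-Mead',options=dict(initial_simplex=s,xatol=.01,fatol=.05,maxiter=400)); return r.x,r.fun
def near(c,label,uv):
    L=bot.masks_of(c,label)
    return min(L,key=lambda r:np.hypot(*(np.array(r['bbox'][:2])-uv))) if L else None
E
python3 - <<'E'
from h import *
bot.capture("scene");bot.capture("top")
mk={}
for c,uv in(("scene",(250,178)),("top",(327,249))):
    r=near(c,"rod_grip",uv); print(c,r['bbox'],r['confidence'],r['pixels'].sum()); mk[c]=r['pixels']
mt={}
for c,uv in(("scene",(361,239)),("top",(220,165))):
    r=near(c,"bore_mouth",uv); print(c,r['bbox'],r['confidence'],r['pixels'].sum()); mt[c]=r['pixels']
np.savez("m.npz",rs=mk["scene"],rt=mk["top"],ts=mt["scene"],tt=mt["top"])
tip=back("top",(283.5,262),55);tail=back("top",(370,235),55);print(tip,tail)
yaw=np.arctan2(*(tip-tail)[[1,0]]);g=tail+(tip-tail)*.35
m=lambda v:[pose(p,v[0],v[1],55,v[2]) for p in ROD]
for sel in(("scene","top"),("scene",),("top",)):
    x,f=fitmask(m,{c:mk[c] for c in sel},[g[0],g[1],yaw],[5,5,.05]);print(sel,x.round(3),f)
# tube as seen in images, rough
mo=back("top",(120+258/2.05,70+195/2.05),95);ex=back("top",(120+197/2.05,70+183/2.05),95);print(mo,ex)
E
```

```text
scene [248.9, 179.1, 86.2, 20.1] 0.83 588
top [327.4, 250.4, 87.3, 32.1] 0.57 592
scene [361.0, 238.4, 107.7, 78.8] 0.72 5482
top [219.9, 165.4, 99.1, 63.1] 0.63 3882
[395.22929169 -39.67154384  55.        ] [ 447.84657437 -228.4605076    55.        ]
('scene', 'top') [ 429.622 -159.954    1.836] 31.96915153827836
('scene',) [ 431.235 -160.974    1.84 ] 8.339333120940422
('top',) [ 429.386 -159.886    1.837] 17.485853470527513
[601.38925529  34.21908622  95.        ] [616.05870737  97.33139384  95.        ]
```

```bash
cat > tube.py <<'E'
from h import *
def box(x0,x1,y0,y1,z0,z1): return np.array([[x,y,z] for x in(x0,x1) for y in(y0,y1) for z in(z0,z1)],float)
def model(v):
    x,y,yaw,L,zt=v
    B=[box(-40,L,-45,45,-95,-85),cyl(0,60,25),box(61,161,-40,40,zt-26-95,zt-95),box(40,52,-38,38,-9,9)]
    return [pose(b,x,y,95,yaw) for b in B]
E
python3 - <<'E'
from tube import *
d=np.load("m.npz");mk=dict(scene=d['ts'],top=d['tt'])
for sel in(("scene","top"),("scene",),("top",)):
    x,f=fitmask(model,{c:mk[c] for c in sel},[601,36,1.34,150,74],[5,5,.05,10,3]);print(sel,x.round(3),round(f,1))
    if len(sel)==2: best=x
out=[]
for c,(r0,r1,c0,c1) in(("scene",(190,285,295,425)),("top",(125,205,160,290))):
    im=cv2.imread(f"pics/{c}0.png");K=3;im=cv2.resize(im[r0:r1,c0:c1],None,fx=6,fy=6,interpolation=cv2.INTER_CUBIC)
    for p in model(best):
        h=cv2.convexHull(((proj(c,p)-[c0,r0]+.5)*6-.5).astype(np.float32)).astype(int);cv2.polylines(im,[h],True,(0,0,255),1)
    ring=proj(c,pose(cyl(0,0,15)[:32],best[0],best[1],95,best[2]));cv2.polylines(im,[((ring-[c0,r0]+.5)*6-.5).astype(int)],True,(0,255,0),1)
    out.append(cv2.resize(im,(780,im.shape[0]*780//im.shape[1])))
for c,i in zip("st",out): cv2.imwrite(f"pics/tube_{c}.png",i);print(i.shape)
E
```

```text
('scene', 'top') [601.893  36.988   1.297 168.703  70.241] 93.9
('scene',) [602.73   36.756   1.299 168.98   70.671] 64.3
('top',) [600.952  36.464   1.295 169.109  73.86 ] 23.7
(570, 780, 3)
(480, 780, 3)
```

View pics/tube_s.png

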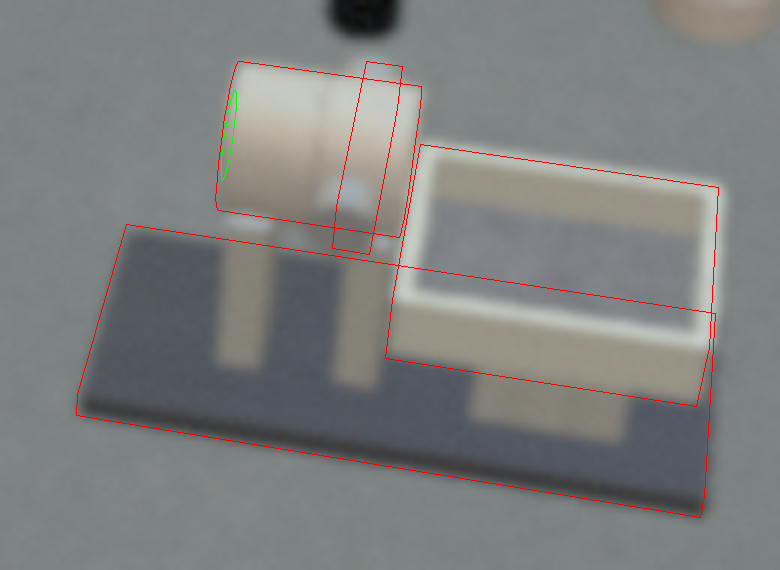

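View pics/tube_t.png

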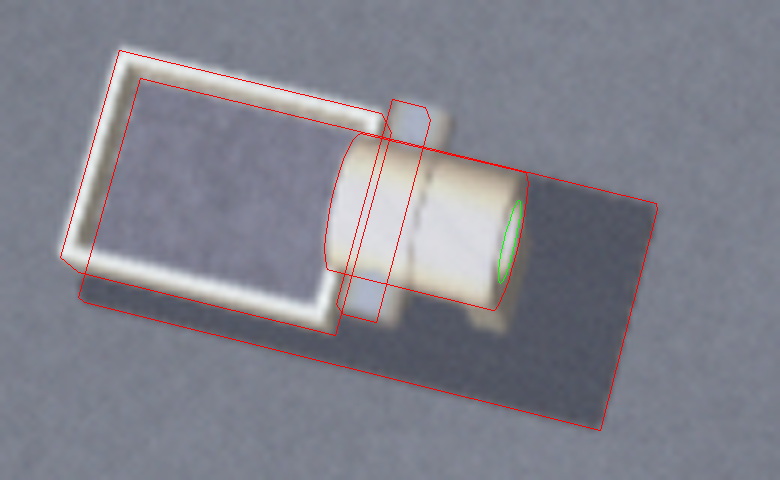

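```bash
cat > plan.py <<'E'
# python3 plan.py yaw_frame... : rows (tool axes) from the measured pose through waypoints "x,y,z,yaw,n"
import sys,json,numpy as np
from plant import bot
o=bot.get_obs();p=np.array(o['tool_pos']);a=o['tcp_rot'][2]
print("t",o['time'],p.round(1),np.round(o['tcp_rot'],4),"F",np.round(o['contact_force'],1),"w",round(o['grip_width'],1))
dp=[];tw=[]
for w in sys.argv[1:]:
    x,y,z,yaw,n=map(float,w.split(','));n=int(n);p0,a0=p.copy(),a
    for i in range(1,n+1):
        t=p0+(np.array([x,y,z])-p0)*i/n;an=a0+(yaw-a0)*i/n;d=t-p;c,s=np.cos(a),np.sin(a)
        v=np.round([(c*d[0]+s*d[1])/1e3,(s*d[0]-c*d[1])/1e3,-d[2]/1e3],4);tg=round(-np.degrees(an-a),2)
        dp.append(v.tolist());tw.append(tg)
        p=p+np.array([c*v[0]+s*v[1],s*v[0]-c*v[1],-v[2]])*1e3;a-=np.radians(tg)
print(json.dumps({"dp":dp,"twist":tw}))
E
python3 plan.py 427.9,-152.6,150,1.837,9
```

```text
t 1.3 [ 216.9 -478.1  226.7] [3.1415 0.     0.4258] F [-0.5 -0.2 -0.3] w 92.0
{"dp": [[0.0363, -0.0233, 0.0085], [0.0395, -0.0173, 0.0086], [0.0417, -0.0109, 0.0085], [0.0429, -0.0043, 0.0085], [0.043, 0.0025, 0.0085], [0.0421, 0.0091, 0.0086], [0.0402, 0.0157, 0.0085], [0.0372, 0.0217, 0.0085], [0.0334, 0.0272, 0.0085]], "twist": [-8.98, -8.99, -8.98, -8.99, -8.98, -8.99, -8.98, -8.98, -8.99]}
```

Request:
jog_arm(dp=[[0.036,-0.023,0.008],[0.04,-0.017,0.009],[0.042,-0.011,0.008],[0.043,-0.004,0.009],[0.043,0.0025,0.008],[0.042,0.009,0.009],[0.04,0.016,0.008],[0.037,0.022,0.009],[0.033,0.027,0.008],[0,0,0]], twist=[-9,-9,-9,-9,-9,-9,-9,-9,-9,0], jaw=0.0918)

```text
time: 2.55
tool_pos: [429.3, -151.5, 150.2]
tcp_rot: [-3.141, -0.001, 1.844]
contact_force: [-0.9, 0.2, -0.2]
grip_width: 92.0
finger_force: 0.0
```

```bash
python3 plan.py 427.9,-152.6,36,1.837,4
```

```text
t 2.55 [ 429.3 -151.5  150.2] [-3.1411e+00 -8.0000e-04  1.8440e+00] F [-0.9  0.2 -0.2] w 92.0
{"dp": [[-0.0002, -0.0004, 0.0286], [-0.0002, -0.0004, 0.0285], [-0.0001, -0.0004, 0.0286], [-0.0002, -0.0004, 0.0285]], "twist": [0.1, 0.1, 0.1, 0.1]}
```

Request:
jog_arm(dp=[[-0.0005,-0.002,0.03],[0,0,0.03],[0,0,0.03],[0,0,0.024],[0,0,0],[0,0,0]], twist=[0.4,0,0,0,0,0])

```text
time: 3.3
tool_pos: [427.2, -155.4, 37.6]
tcp_rot: [3.141, 0.001, 1.831]
contact_force: [0.7, -0.9, 0.5]
grip_width: 91.7
finger_force: 0.0
```

Request:
jog_arm(dp=[[0,0,0],[0,0,0],[0,0,0],[0,0,0],[0,0,0],[0,0,0]], twist=[0,0,0,0,0,0], jaw=0.015)

```text
time: 4.05
tool_pos: [426.8, -154.5, 36.7]
tcp_rot: [-3.142, 0.0, 1.833]
contact_force: [0.5, 1.2, 0.2]
grip_width: 36.2
finger_force: 0.0
```

Request:
jog_arm(dp=[[0,0,0],[0,0,0],[0,0,0],[0,0,0],[0,0,0]], twist=[0,0,0,0,0])

```text
time: 4.68
tool_pos: [428.5, -154.8, 37.2]
tcp_rot: [3.138, 0.002, 1.832]
contact_force: [4.2, 1.7, 0.5]
grip_width: 23.7
finger_force: 30.0
```

```bash
python3 plan.py; python3 plan.py
```

```text
t 4.675 [ 428.5 -154.8   37.2] [3.1384e+00 1.9000e-03 1.8322e+00] F [4.2 1.7 0.5] w 23.7
{"dp": [], "twist": []}
t 4.675 [ 428.5 -154.8   37.2] [3.1384e+00 1.9000e-03 1.8322e+00] F [4.2 1.7 0.5] w 23.7
{"dp": [], "twist": []}
```

```bash
python3 plan.py 427.9,-154.8,107,1.833,3 559,-116,87,1.297,6
```

```text
t 4.675 [ 428.5 -154.8   37.2] [3.1384e+00 1.9000e-03 1.8322e+00] F [4.2 1.7 0.5] w 23.7
{"dp": [[0.0001, -0.0002, -0.0233], [0.0, -0.0002, -0.0232], [0.0001, -0.0002, -0.0233], [0.0006, 0.0228, 0.0033], [0.0026, 0.0226, 0.0034], [0.0046, 0.0223, 0.0033], [0.0066, 0.0219, 0.0033], [0.0085, 0.0211, 0.0034], [0.0104, 0.0203, 0.0033]], "twist": [-0.02, -0.01, -0.02, 5.12, 5.12, 5.12, 5.12, 5.11, 5.12]}
```

Request:
jog_arm(dp=[[0,0,-0.015],[0,0,-0.025],[0,0,-0.03],[0.0006,0.0228,0.003],[0.0026,0.0226,0.003],[0.0046,0.0223,0.003],[0.0066,0.0219,0.003],[0.0085,0.0211,0.004],[0.0104,0.0203,0.004],[0,0,0]], twist=[0,0,0,5.1,5.1,5.1,5.1,5.1,5.1,0])

```text
time: 5.92
tool_pos: [558.4, -115.1, 85.8]
tcp_rot: [-3.141, -0.0, 1.3]
contact_force: [-0.9, -0.1, -1.6]
grip_width: 23.1
finger_force: 30.0
```

Request:
jog_arm(dp=[[0,0,0],[0,0,0]], twist=[0,0])

```text
time: 6.18
tool_pos: [557.2, -115.9, 86.8]
tcp_rot: [-3.141, 0.0, 1.299]
contact_force: [0.4, 0.1, -1.5]
grip_width: 23.0
finger_force: 30.0
```

```bash
python3 plan.py
cat > look.py <<'E'
from tube import *
import sys
name=sys.argv[1];o=bot.get_obs();p=o['tool_pos'];yaw=o['tcp_rot'][2]
mk={};d=np.array([np.cos(yaw),np.sin(yaw),0])
for c in("scene","top"):
    im=bot.capture(c);cv2.imwrite(f"pics/{name}_{c}.png",im)
    g=np.array(p)+60*d+[0,0,18];L=bot.masks_of(c,"rod_grip");uv=proj(c,g)[0]
    print(c,uv.round(0),[(np.round(r['bbox'],0).tolist(),round(r['confidence'],2)) for r in L])
    r=min(L,key=lambda r:np.hypot(*(np.array(r['bbox'][:2])-uv)));mk[c]=r['pixels']
np.savez(f"{name}.npz",**mk)
E
python3 look.py pre
```

```text
t 6.175 [ 557.2 -115.9   86.8] [-3.1410e+00  1.0000e-04  1.2987e+00] F [ 0.4  0.1 -1.5] w 23.0
{"dp": [], "twist": []}
scene [284. 201.] [([204.0, 155.0, 73.0, 18.0], 0.8), ([251.0, 252.0, 33.0, 52.0], 0.62), ([289.0, 204.0, 54.0, 15.0], 0.56)]
top [290. 176.] [([387.0, 325.0, 78.0, 35.0], 0.88), ([308.0, 181.0, 92.0, 28.0], 0.51)]
```

```bash
cat > ov.py <<'E'
from tube import *
import sys
name=sys.argv[1];off=float(sys.argv[2]);zoff=float(sys.argv[3])
o=bot.get_obs();p=np.array(o['tool_pos']);yaw=o['tcp_rot'][2];g=p-off*np.array([np.cos(yaw),np.sin(yaw),0])+[0,0,zoff]
T=[601.9,37,1.297];out=[]
for c,(r0,r1,c0,c1) in(("scene",(170,240,245,385)),("top",(135,205,210,350))):
    im=cv2.resize(cv2.imread(f"pics/{name}_{c}.png")[r0:r1,c0:c1],None,fx=5.6,fy=5.6,interpolation=cv2.INTER_CUBIC)
    f=lambda X:((proj(c,X)-[c0,r0]+.5)*5.6-.5).astype(int)
    for b in ROD[0],ROD[2]: cv2.polylines(im,[cv2.convexHull(f(pose(b,*g,yaw)).astype(np.int32))],True,(0,0,255),1)
    cv2.polylines(im,[f(pose(cyl(0,0,15)[:32],T[0],T[1],95,T[2]))],True,(0,255,0),1)
    cv2.polylines(im,[f(pose(np.array([[-80.,0,0],[60,0,0]]),T[0],T[1],95,T[2]))],False,(0,255,0),1)
    out.append(im[:294] if len(out)==9 else im)
v=np.vstack(out);v=cv2.resize(v,None,fx=min(1,600/v.shape[0]),fy=min(1,600/v.shape[0]),interpolation=cv2.INTER_AREA);cv2.imwrite(f"pics/ov_{name}.png",v);print(v.shape)
E
python3 ov.py pre 6 18
```

```text
(600, 600, 3)
```

View pics/ov_pre.png

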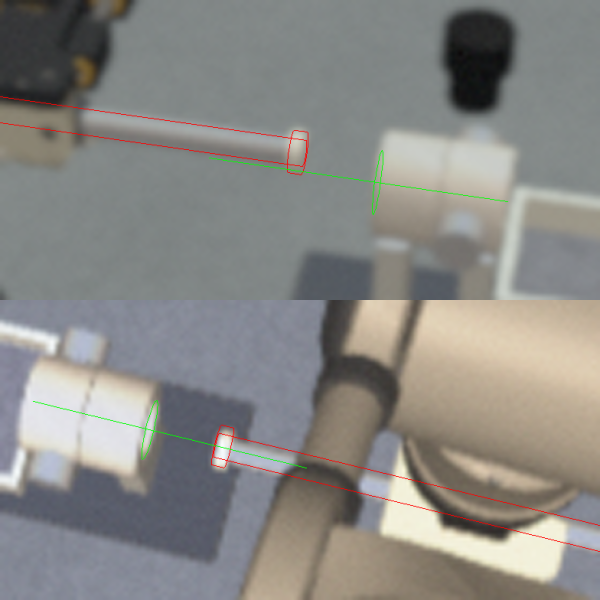

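The overlay lines up. The tip disc is at scene display (298,152), the mouth at (378,182) px, and the rod is about 10 mm too high, as planned. Now I'll lower it and bring the tip to just before the mouth.

Request:
jog_arm(dp=[[0,0.0012,0.0045],[0,0,0.005],[0,0,0],[0.012,0,0],[0.012,0,0],[0,0,0],[0,0,0]], twist=[0.1,0,0,0,0,0,0])

```text
time: 7.25
tool_pos: [565.7, -92.7, 77.3]
tcp_rot: [3.141, 0.0, 1.297]
contact_force: [0.9, 1.1, -2.4]
grip_width: 23.0
finger_force: 30.0
```

```bash
python3 plan.py; python3 look.py pre2; python3 ov.py pre2 6 18
```

```text
t 7.25 [565.7 -92.7  77.3] [3.1414e+00 2.0000e-04 1.2974e+00] F [ 0.9  1.1 -2.4] w 23.0
{"dp": [], "twist": []}
scene [296. 207.] [([205.0, 154.0, 78.0, 22.0], 0.97), ([279.0, 207.0, 101.0, 22.0], 0.85), ([248.0, 251.0, 34.0, 50.0], 0.74), ([416.0, 183.0, 25.0, 34.0], 0.62), ([360.0, 237.0, 108.0, 75.0], 0.49)]
top [279. 173.] [([334.0, 187.0, 10.0, 17.0], 0.57), ([382.0, 327.0, 83.0, 39.0], 0.56), ([298.0, 177.0, 90.0, 31.0], 0.55)]
(600, 600, 3)
```

View pics/ov_pre2.png

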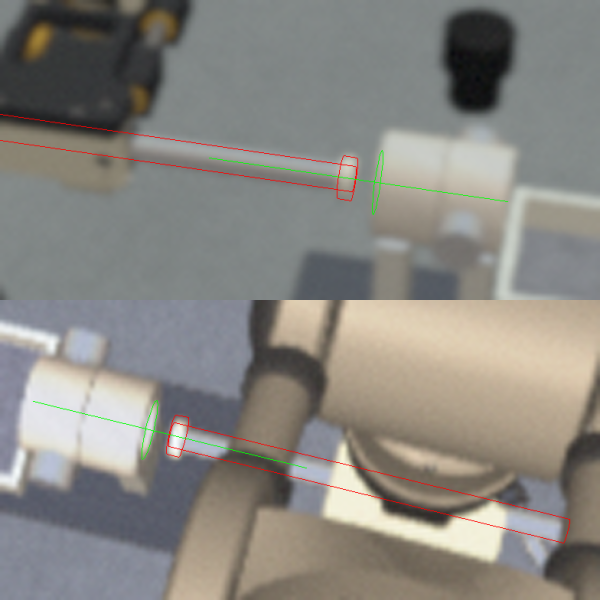

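The tip sits about 10 mm before the mouth and on the bore axis to within about 2 mm: scene tip (348,176), mouth ring (378,182). I'll enter slowly and watch the force.

Request:
jog_arm(dp=[[0.006,0,0],[0.006,0,0],[0.006,0,0],[0.006,0,0],[0,0,0]], twist=[0,0,0,0,0])

```text
time: 8.07
tool_pos: [572.2, -69.2, 77.2]
tcp_rot: [3.142, 0.0, 1.298]
contact_force: [-0.8, -0.8, -1.1]
grip_width: 23.2
finger_force: 30.0
```

Request:
jog_arm(dp=[[0.005,0,0],[0.005,0,0],[0.004,0,0],[0,0,0]], twist=[0,0,0,0])

```text
time: 8.57
tool_pos: [576.0, -56.0, 77.2]
tcp_rot: [3.142, 0.0, 1.297]
contact_force: [-0.3, -0.8, -2.6]
grip_width: 23.3
finger_force: 30.0
```

Request:
jog_arm(dp=[[0.003,0,0],[0.003,0,0],[0.003,0,0]], twist=[0,0,0])

```text
time: 8.95
tool_pos: [578.0, -49.1, 77.2]
tcp_rot: [-3.141, 0.003, 1.297]
contact_force: [-2.8, -7.8, -2.4]
grip_width: 23.3
finger_force: 30.0
```

Request:
jog_arm(dp=[[0.003,0,0],[0.003,0,0],[0.003,0,0]], twist=[0,0,0])

```text
time: 9.32
tool_pos: [580.8, -39.1, 77.2]
tcp_rot: [-3.142, 0.0, 1.296]
contact_force: [0.4, -2.6, -2.1]
grip_width: 23.3
finger_force: 30.0
```

Request:
jog_arm(dp=[[0.003,0,0],[0.003,0,0],[0.003,0,0]], twist=[0,0,0])

```text
time: 9.7
tool_pos: [583.3, -29.8, 77.2]
tcp_rot: [3.142, -0.0, 1.297]
contact_force: [0.1, -0.6, -2.0]
grip_width: 23.3
finger_force: 30.0
```

Request:
jog_arm(dp=[[0.004,0,0],[0.004,0,0],[0.003,0,0],[0,0,0],[0,0,0]], twist=[0,0,0,0,0])

```text
time: 10.32
tool_pos: [586.2, -19.8, 77.2]
tcp_rot: [3.142, 0.0, 1.297]
contact_force: [0.4, -0.5, -2.7]
grip_width: 23.4
finger_force: 30.0
```

Run:
```python
from h import *
out=[]
for c,(r0,r1,c0,c1) in(("scene",(190,290,290,430)),("top",(115,215,155,295))):
    im=bot.capture(c);cv2.imwrite(f"pics/drop_{c}.png",im);out.append(cv2.resize(im[r0:r1,c0:c1],None,fx=4,fy=3*4/3,interpolation=cv2.INTER_CUBIC)[:400])
    L=bot.find_in(c,"cell_center");print(c,[(np.round(r['bbox'],0).tolist(),round(r['confidence'],2)) for r in L])
v=np.vstack(out);cv2.imwrite("pics/drop.png",cv2.resize(v,None,fx=.75,fy=.75,interpolation=cv2.INTER_AREA))
```

```text
scene [([374.0, 232.0, 15.0, 17.0], 0.76), ([415.0, 183.0, 23.0, 30.0], 0.35)]
top [([206.0, 160.0, 14.0, 15.0], 0.69)]
```

View pics/drop.png

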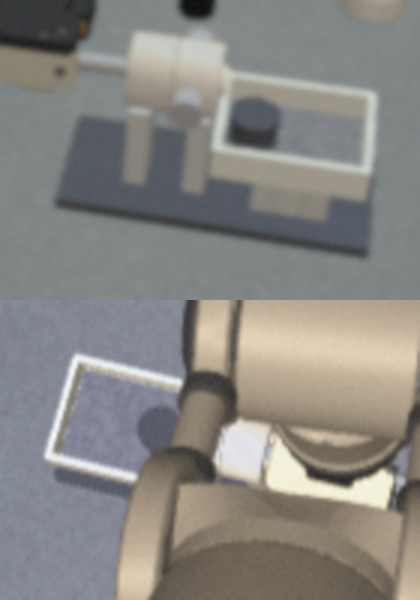

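The cell has dropped and stands in the pan at scene px (374,232). I'll draw the rod back out along the bore.

Request:
jog_arm(dp=[[-0.008,0,0],[-0.014,0,0],[-0.014,0,0],[-0.014,0,0],[-0.014,0,0],[-0.014,0,0],[-0.014,0,0],[-0.014,0,0],[0,0,-0.015],[0,0,0]], twist=[0,0,0,0,0,0,0,0,0,0])

```text
time: 11.78
tool_pos: [558.6, -122.0, 94.0]
tcp_rot: [3.138, 0.0, 1.297]
contact_force: [-0.5, -0.9, -2.4]
grip_width: 23.2
finger_force: 30.0
```

```bash
python3 plan.py 427.8,-154.5,107,1.833,7
```

```text
t 11.775 [ 558.6 -122.    94. ] [3.1382e+00 1.0000e-04 1.2966e+00] F [-0.5 -0.9 -2.4] w 23.2
{"dp": [[-0.0095, -0.0167, -0.0019], [-0.0083, -0.0175, -0.0018], [-0.0068, -0.0179, -0.0019], [-0.0055, -0.0185, -0.0018], [-0.004, -0.0189, -0.0019], [-0.0026, -0.019, -0.0018], [-0.0011, -0.0193, -0.0019]], "twist": [-4.39, -4.39, -4.39, -4.39, -4.39, -4.39, -4.39]}
```

Request:
jog_arm(dp=[[-0.0095,-0.0167,-0.002],[-0.0083,-0.0175,-0.002],[-0.0068,-0.0179,-0.002],[-0.0055,-0.0185,-0.002],[-0.004,-0.0189,-0.002],[-0.0026,-0.019,-0.002],[-0.0011,-0.0193,-0.002],[0,0,0],[0,0,0]], twist=[-4.4,-4.4,-4.4,-4.4,-4.4,-4.4,-4.4,0,0])

```text
time: 12.9
tool_pos: [427.6, -154.3, 106.5]
tcp_rot: [3.14, 0.001, 1.833]
contact_force: [0.2, -0.5, -1.3]
grip_width: 23.5
finger_force: 30.0
```

```bash
python3 plan.py 427.8,-154.5,60,1.833,3; python3 look.py ret
python3 - <<'E'
from h import *
d=np.load("m.npz");r=np.load("ret.npz")
# compare tip end of the rod: fit tilt using both cameras' masks ahead of fingers
o=bot.get_obs();p=o['tool_pos']
mk={}
for c in("scene","top"):
    m=r[c].copy();mk[c]=m;print(c,m.sum())
FR=[cyl(45,130,6),cyl(124,130,10)]
def win(c,v):
    g=pose(np.array([[45.,0,0],[140,0,0]]),*v[:3],v[3]);return proj(c,g)
v0=[430,-160.3,p[2]+18,1.833]
ms={}
for c in mk:
    a,b=win(c,v0);yy,xx=np.mgrid[:420,:560];t=((xx-a[0])*(b-a)[0]+(yy-a[1])*(b-a)[1])/((b-a)@(b-a))
    ms[c]=(mk[c]&(t>0.15),t>0.15)
def f(v):
    s=0
    for c,(m,w) in ms.items(): s+=((render(c,[pose(q,v[0],v[1],v[2],v[3],v[4]) for q in FR])-cv2.GaussianBlur(m.astype(np.float32),(0,0),1))[w]**2).sum()
    return s+ (v[4]/.03)**2*.3
s=np.vstack([v0+[0]]+[np.array(v0+[0])+np.eye(5)[i]*[4,4,4,.03,.03][i] for i in range(5)])
q=minimize(f,v0+[0],method='Nelder-Mead',options=dict(initial_simplex=s,maxiter=600));print(v0,q.x.round(3),q.fun,f(v0+[0]))
E
python3 ov.py ret 6 18
```

```text
t 12.9 [ 427.6 -154.3  106.5] [3.1404e+00 9.0000e-04 1.8333e+00] F [ 0.2 -0.5 -1.3] w 23.5
{"dp": [[-0.0001, 0.0001, 0.0155], [-0.0001, 0.0, 0.0155], [-0.0001, 0.0001, 0.0155]], "twist": [0.0, 0.01, 0.0]}
scene [264. 150.] [([248.0, 154.0, 92.0, 21.0], 0.89), ([197.0, 155.0, 61.0, 16.0], 0.88), ([251.0, 252.0, 33.0, 52.0], 0.67)]
top [312. 253.] [([323.0, 167.0, 29.0, 53.0], 0.6), ([299.0, 260.0, 30.0, 19.0], 0.57), ([418.0, 315.0, 18.0, 9.0], 0.39)]
scene 327
top 196
[430, -160.3, np.float64(124.13410457543588), 1.833] [ 4.29915e+02 -1.62059e+02  1.24055e+02  1.85100e+00  1.00000e-02] 32.27886415210986 57.454266522748355
(600, 600, 3)
```

Request:
jog_arm(dp=[[0,0,0.02],[0,0,0.02],[0,0,0.014],[0,0,0.005],[0,0,0.005],[0,0,0]], twist=[0,0,0,0,0,0])

```text
time: 13.85
tool_pos: [426.7, -154.4, 42.3]
tcp_rot: [3.142, 0.0, 1.834]
contact_force: [0.5, 0.5, -1.4]
grip_width: 23.3
finger_force: 30.0
```

Request:
jog_arm(dp=[[0,0,0.002],[0,0,0.002],[0,0,0]], twist=[0,0,0])

```text
time: 14.22
tool_pos: [427.2, -154.5, 38.5]
tcp_rot: [3.141, 0.001, 1.834]
contact_force: [1.9, 0.5, -1.1]
grip_width: 23.4
finger_force: 30.0
```

Request:
jog_arm(dp=[[0,0,0.001],[0,0,0.0005],[0,0,0]], twist=[0,0,0])

```text
time: 14.6
tool_pos: [428.0, -154.7, 37.6]
tcp_rot: [3.139, 0.002, 1.834]
contact_force: [2.9, 1.7, 5.7]
grip_width: 22.9
finger_force: 30.0
```

The rod is seated in the notches, with contact force up and height and pose as at pick-up. Opening the jaw and backing off.

Request:
jog_arm(dp=[[0,0,0],[0,0,0],[0,0,0],[0,0,0],[0,0,0],[0,0,0]], twist=[0,0,0,0,0,0], jaw=0.07)

```text
time: 15.35
tool_pos: [426.6, -154.4, 36.7]
tcp_rot: [-3.142, 0.0, 1.834]
contact_force: [-0.0, 0.1, 0.7]
grip_width: 69.6
finger_force: 0.0
```

Request:
jog_arm(dp=[[0,0,-0.02],[0,0,-0.03],[0,0,-0.04],[0,0,-0.04],[-0.03,-0.03,-0.03],[-0.05,-0.03,0],[-0.05,-0.03,0],[-0.05,-0.03,0],[-0.05,0,0],[0,0,0]], twist=[0,0,0,0,0,0,0,0,0,0])

```text
time: 16.6
tool_pos: [370.4, -410.5, 195.9]
tcp_rot: [-3.141, 0.0, 1.831]
contact_force: [-0.2, -0.0, -0.3]
grip_width: 69.6
finger_force: 0.0
```

Run:
```python
from h import *
mk={};out=[]
for c,uv in(("scene",(250,178)),("top",(327,249))):
    im=bot.capture(c);cv2.imwrite(f"pics/end_{c}.png",im);r=near(c,"rod_grip",uv);print(c,np.round(r['bbox'],1),round(r['confidence'],2));mk[c]=r['pixels']
    out.append(im)
    print("cell",[np.round(q['bbox'],0).tolist() for q in bot.find_in(c,"cell_center")])
m=lambda v:[pose(p,v[0],v[1],v[3],v[2]) for p in ROD]
print(fitmask(m,mk,[430,-160,1.837,55],[5,5,.05,4]))
cv2.imwrite("pics/end.png",np.vstack([cv2.resize(out[0][120:330,110:460],(700,420)),cv2.resize(out[1][90:350,110:460],(700,520))])[:,:][::1] if 0 else cv2.resize(np.vstack([out[0][120:330,110:460],out[1][90:340,110:460]]),None,fx=1.3,fy=1.3,interpolation=cv2.INTER_CUBIC))
o=bot.get_obs();print(o['time'],o['tool_pos'],o['contact_force'])
```

```text
scene [248.6 179.6  90.4  23.5] 0.88
cell [[375.0, 232.0, 15.0, 17.0]]
top [327.5 249.3  91.4  34.3] 0.66
cell [[207.0, 160.0, 15.0, 14.0]]
(array([ 429.73907082, -161.22651115,    1.83783477,   53.83171532]), np.float64(26.277838630273756))
16.9 [ 370.85222957 -406.5526897   197.02657474] [-0.04520341 -0.25615892  0.08565665]
```

View pics/end.png

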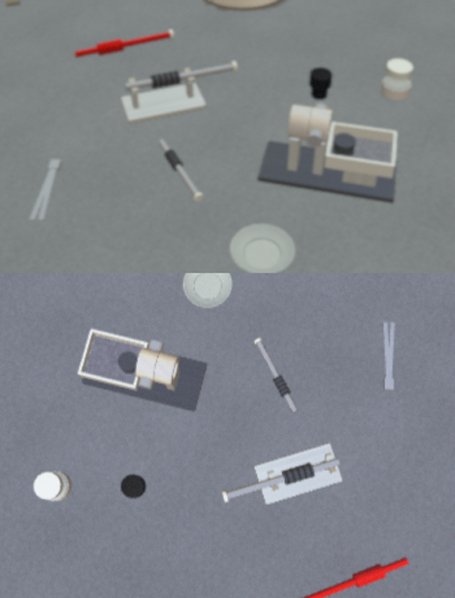

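The rod is back level in both notches (scene px (249,180)), the cell lies in the pan (375,232), the bystanders haven't moved, and the arm is clear.

```bash
python3 -c "
from plant import bot
print(bot.close_job())"
```

```text
the job is handed in; nothing more can be done
None
```

The lens cell was pushed out into the catch pan, the ejector rod is back in the two notches of its rest, nothing else was moved, and the job was handed in at about 17 s; no verdict was returned.

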